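Lock the sample rotator's spindle with its pin

ROBOT

A 6-joint arm with a two-finger parallel gripper is mounted at the origin on a cart in front of the work surface, level with it; the furniture and walls round the work are solid. World frame = base frame: x ahead of the robot, y to its left, z up, the work surface at z = 0. Lengths are in mm, angles in rad, forces in N, time in s.
With the tool pointing down it reaches from about 400 to 825 mm from the base axis. Payload 7 kg.
Tool frame: the origin (TCP) lies between the finger pads; the fingertips stand 11 mm ahead of it and the grasp point (between the pads) lies 8 mm behind it (manip.tip_extent is the distance from the TCP to the fingertips, in mm); z points along the fingers, y is the line along which they close (so a half turn about z gives the same grasp; the last joint's range is limited). The gripper opens to 85 mm and grips with 20 to 120 N. Pads are 22 mm wide; open, the fingers measure 114 mm over their backs; the gripper's body (76 mm by 85 mm) begins 54 mm behind the grasp point. The pads swing forward as they close: fully open they stand 13 mm farther back than shut.
Start: joints at [-0.904, 0.359, 0.012, 0, -1.224, -0.288], TCP at [249.591, -627.136, 203.002] pointing down, gripper open.
Joint ranges: [-3.07, 3.07], [-1.43, 2.12], [-1.02, 1.25], [-3.03, 1.67], [-3.05, -0], [-3.03, 3.03]. Speed limits (rad/s): [2.39, 2.39, 3.01, 3.14, 3.14, 3.14].

INTERFACE

Orientations are given as [roll, pitch, yaw] about the fixed x, y, z axes, in that order (R = Rz(yaw) Ry(pitch) Rx(roll)).
In Python, from cell import readout, viewer, manip gives the robot as it stands. The module is installed in compiled form; this text tells all that it offers.
- The arm moves only by the tool move_arm, never from a script. Its argument "moves" is one flat list of numbers, 7 for each row, row after row: the opening, from 0 (shut) to 1 (fully open), then the shift along the tool's x, y, z in mm, then the turn, a rotation vector about the tool's x, y, z in degrees. In form: [gripper, dx, dy, dz, ax, ay, az, gripper, dx, dy, dz, ax, ay, az, ...]. A call has 1 to 12 rows; each row shifts and turns the commanded pose from where the row before left it, along the tool's axes as they then stand; what a row does not reach is not made up. A row lasts 1/8 s, in which the tool goes at most 62.5 mm and 10.7 degrees, less where a joint would pass 70% of its speed; a pose out of reach is approached as far as the arm can. A call with a gripper value outside its range is refused whole. The fingers move at their own pace and stop on an object; "squeeze" is the grip in N (left out, the last holds). Time passes only in rows, so rows that do not move let the fingers close. It gives the time, the measured TCP pose, the force, the opening and the grip force at its end, in the units of the state.
- readout.get_state(): the state, without advancing time (a new reading comes with each control period).
- viewer.capture(name): name is "scene" or "top"; returns the picture (420x560x3 uint8, red, green, blue); there is no depth.
- viewer.get_calibration(name): a dict with "camera_matrix" (3x3 intrinsics, pixels), "D" ([k1, k2, p1, p2, k3] as OpenCV has them; the pictures are not rectified), "eye" and "orientation" of the camera in the world. Camera axes: x right, y down, z forward; pixel columns grow to the right and rows downward; lengths in mm; the calibration is good to about 2 mm. A picture is of the moment at which its call begins. get_calibration takes no time and is no camera call.
- manip.close_job(): hands the job in; it is judged then, once.
The state is a dict: "t": time; "joint_positions": joint angles; "qd": joint speeds; "joint_efforts": joint torques, N m; "tool_pos": TCP position; "tool_rot": TCP orientation; "ft_force": force on the tool from outside, world axes, zero at the start; "wrist_torque": the same for the moment, N m; "opening": finger opening in mm; "gripper_force": force on a finger pad.
Only numpy, scipy, OpenCV 4.12 (cv2) and the standard library are available. Lean on these libraries where they do the work, as an engineer would, in place of code of your own. Each camera call takes 0.05 s, during which the arm holds its last target. There are 200 camera calls.

TASK

Lock the spindle of the sample rotator for transport. Take the red-headed locking pin from its grey rest and stand it in the bore of the brass bush on top of the rotator, let go of it, turn the black handwheel clockwise (as seen from the robot) until you feel the pin drop into the cross-hole hidden in the spindle, and then push the pin down through it until its flange sits on the bush. Be gentle: stop turning when the pin catches and never strain it.

Things in the scene. Friction and masses are not known exactly. Their poses are not given: they have to be found in the camera images.
- pin: loose steel locking pin, 96 mm long, 100 g, at first upright in its rest. Origin at the middle of its foot, z along it to the head. Shank 9 mm in diameter from 0 to 74 mm (foot chamfered 1 mm), flange 18 mm in diameter from 74 to 78 mm, red head 14 mm in diameter from 78 to 96 mm: grip it there above the flange, press on its flat top.
- pin_rest: grey block 60 x 60 x 40 mm fixed to the bench, with a 34 mm deep hole for the pin in the middle of its top. Origin at the centre of its underside, z up. Its place varies.
- housing: sample rotator, fixed to the bench; place and yaw vary. Origin on the bench exactly below the axis of the pin bore, z up, x along the spindle's axis from the handwheel to the bright faceplate. Base plate 110 x 120 x 12 mm, grey housing 52 x 63 mm with the brass bush on top. The faceplate, 68 mm in diameter, turns with the spindle and reaches to x = +51 mm.
- spindle_centre (a point): centre of the hidden spindle (40 mm in diameter), below the bush, 70 mm above the bench; axes as the housing's. Its one cross-hole, 10 mm wide, starts 20 to 69 degrees short of upright; nothing outside shows the angle. Turning clockwise seen from the robot (about +x) brings it under the bush. Once the pin has dropped in, it blocks the spindle both ways, loaded sideways at 18 mm radius.
- wheel_centre (a point): centre of the black knurled handwheel on the spindle: disc 52 mm in diameter, 20 mm thick along the axis, 80 mm in front of the pin bore (housing x = -80 mm), 70 mm above the bench. Axes as the housing's, not turning. The free spindle turns with about 0.06 N m of friction. The shaft beside it is 18 mm thick (hub 22 mm). Pinch the rim or grip across the diameter; turn in one or more strokes.
- bush_mouth (a point): middle of the top of the bush's bore, 118 mm above the bench, z up. Bore 10 mm in diameter, countersunk to 16 mm. Put in, the pin first stands on the spindle, its foot 28 mm below this point. With the cross-hole within about 2 degrees of upright it drops 4 mm onto a plug in the hole, which yields at about 5 N when the pin is pushed on. Fully home the foot is 74 mm below.
- bush: brass bush 52 x 63 x 26 mm fixed on the housing, with an upright through bore for the pin. Origin at the centre of its underside, 92 mm above the bench, z up. The pin must never bear on it with more than 40 N.
Things that resemble listed ones, but are neither listed nor needed, are in the scene too. Of the things like the pin, leave any that is pink; of the rest the larger one is meant.

How it is judged:
By the outcome, as a careful person would: the job done as asked, in the order asked, and still so for the second after the job is handed in, with the robot touching nothing.
It also fails if it takes over 72 s, if anything falls off the work surface, if the arm or the gripper's body presses on something with over 40 N, if the wrist force passes 120 N, or if a joint passes its speed limit or range.

## Working session

There is one attempt and no reset: what is moved stays moved. The work goes in short steps, Python scripts to look and compute and a tool call to move; the robot and the scene stay as the last step left them, time stands still between calls to the robot, and variables do not carry over. Pictures are saved under pics/ and viewed, at most 10 in all, crops included, and the job is handed in when it is done.

Besides the shell and the picture viewer there is one more tool, called after "Request:" as name(argument=value, ...) on one line, values as JSON. move_arm: Moves the arm, as the interface text tells. Its arguments: {"type":"object","properties":{"moves":{"type":"array"},"squeeze":{"type":"number"}},"required":["moves"]}

```bash
mkdir -p pics; ls
python3 - <<'E'
from cell import readout, viewer, manip
import cv2, numpy as np
print(readout.get_state(), manip.tip_extent)
for n in ("scene","top"):
    im=viewer.capture(n); cv2.imwrite(f"pics/{n}0.png",im[:,:,::-1]); print(n,viewer.get_calibration(n))
E
```

```text
pics
{'t': 0.0, 'joint_positions': array([-9.03921641e-01,  3.59398209e-01,  1.10419972e-02, -3.44618710e-04,
       -1.22409751e+00, -2.88100368e-01]), 'qd': array([-0.00154626, -0.00031345, -0.00234263, -0.00019878,  0.00089227,
       -0.00017013]), 'joint_efforts': array([ 5.56537470e-04, -5.83335328e+01,  2.93424690e+01,  6.93657026e+00,
       -5.93081553e-03, -3.31901013e-06]), 'tool_pos': array([ 249.37145059, -626.66894115,  202.05005787]), 'tool_rot': array([ 3.13991151e+00, -1.60354773e-04, -2.76293557e+00]), 'ft_force': array([-0.45807504,  0.38301163, -0.18683737]), 'wrist_torque': array([-0.00557893, -0.00385499,  0.06308617]), 'gripper_force': 0.0, 'opening': 85.39187128793856} 11.0
scene {'camera_matrix': array([[408.97421142,   0.        , 278.66257411],
       [  0.        , 408.97421142, 209.43593566],
       [  0.        ,   0.        ,   1.        ]]), 'D': array([-0.08419748,  0.        ,  0.        ,  0.        ,  0.        ]), 'eye': array([ 52.3828882, 676.1781302, 453.4133829]), 'orientation': array([-1.99920838, -0.01016595, -2.38921856])}
top {'camera_matrix': array([[410.85694831,   0.        , 282.67949375],
       [  0.        , 410.85694831, 205.0631564 ],
       [  0.        ,   0.        ,   1.        ]]), 'D': array([-0.03144595,  0.        ,  0.        ,  0.        ,  0.        ]), 'eye': array([471.84726287, 115.64378206, 948.99867665]), 'orientation': array([-3.04892577, -0.00967917, -1.54946113])}
```

View pics/scene0.png

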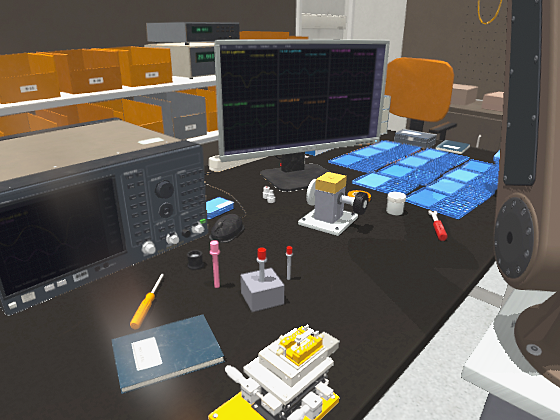

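View pics/top0.png

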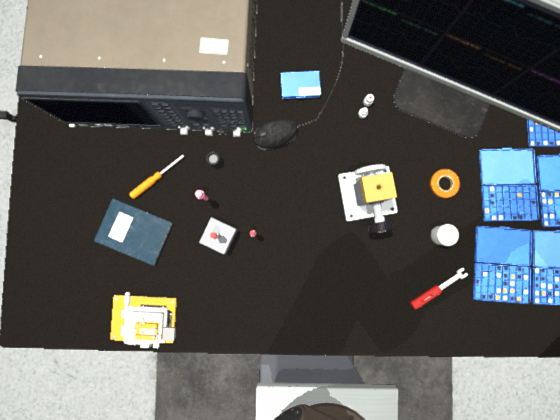

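Scene: the candidates for the pin are pink at (215,262), the larger red-headed one in the grey block at (262,258), and a smaller red one at (290,255). The middle one fits, being red, larger and in the grey rest. The rotator is at scene (330,205), top (375,190). I'll confirm with an enlarged crop.

```bash
cat > h.py <<'E'
import cv2, numpy as np
from scipy.spatial.transform import Rotation as R
from cell import readout, viewer, manip
def ray(n,uv):
    c=viewer.get_calibration(n)
    p=cv2.undistortPoints(np.array([[uv]],float),c["camera_matrix"],c["D"])[0,0]
    d=R.from_euler('xyz',c["orientation"]).apply([p[0],p[1],1.])
    return np.array(c["eye"]),d
def plane(n,uv,z):
    e,d=ray(n,uv); return e+d*(z-e[2])/d[2]
def tri(a,b):
    (e1,d1),(e2,d2)=ray("scene",a),ray("top",b)
    s=np.linalg.lstsq(np.c_[d1,-d2],e2-e1,rcond=None)[0]
    p,q=e1+s[0]*d1,e2+s[1]*d2
    return (p+q)/2,np.linalg.norm(p-q)
def proj(n,P):
    c=viewer.get_calibration(n); r=R.from_euler('xyz',c["orientation"]).inv()
    q=r.apply(np.atleast_2d(P)-c["eye"]); return cv2.projectPoints(q,np.zeros(3),np.zeros(3),c["camera_matrix"],c["D"])[0][:,0]
def blobs(im,lo,hi,box,amin=8):
    x0,y0,x1,y1=box; h=cv2.cvtColor(im,cv2.COLOR_RGB2HSV)[y0:y1,x0:x1]
    m=cv2.inRange(h,np.array(lo),np.array(hi)); n,l,s,c=cv2.connectedComponentsWithStats(m)
    return [(c[i]+[x0,y0],s[i][:5]+[x0,y0,0,0,0],np.argwhere(l==i)[:,::-1]+[x0,y0]) for i in range(1,n) if s[i][4]>=amin]
E
python3 - <<'E'
from h import *
s=cv2.imread("pics/scene0.png");t=cv2.imread("pics/top0.png")
a=cv2.resize(s[225:315,200:310],None,fx=3.6,fy=3.6,interpolation=2)
b=cv2.resize(s[165:240,290:380],None,fx=4.4,fy=4.4,interpolation=2)
c=cv2.resize(t[155:245,330:405],None,fx=3,fy=3,interpolation=2)
d=cv2.resize(t[205:265,190:270],None,fx=4,fy=4,interpolation=2)
o=np.zeros((600,800,3),np.uint8)
for im,(x,y) in((a,(0,0)),(b,(400,0)),(c,(400,330)),(d,(0,330))): 
    im=im[:600-y,:800-x]; o[y:y+im.shape[0],x:x+im.shape[1]]=im
cv2.imwrite("pics/crop1.png",o)
S=s[:,:,::-1].copy();T=t[:,:,::-1].copy()
for nm,im,bx in(("scene",S,(240,235,305,300)),("top",T,(190,215,275,255))):
    for lo,hi in(((0,150,80),(6,255,255)),((174,150,80),(180,255,255))):
        for c_,st,_ in blobs(im,lo,hi,bx): print(nm,"red",c_.round(1),st)
for nm,im,bx in(("scene",S,(305,165,350,200)),("top",T,(350,165,405,210))):
    for c_,st,p in blobs(im,(18,120,60),(30,255,255),bx,40): print(nm,"brass",c_.round(1),st,cv2.boxPoints(cv2.minAreaRect(p.astype(np.float32))).round(1).tolist())
E
```

```text
scene red [288.9 249.5] [286 246   7   8  40]
scene red [261.4 253. ] [257 247   9  13  92]
scene brass [330.8 182. ] [316 172  31  22 493] [[314.29998779296875, 189.3000030517578], [317.8999938964844, 169.6999969482422], [346.8999938964844, 175.1999969482422], [343.20001220703125, 194.6999969482422]]
top brass [394.1 184.7] [390 171   8  27  42] [[389.79998779296875, 171.1999969482422], [392.20001220703125, 170.8000030517578], [397.29998779296875, 196.6999969482422], [395.0, 197.1999969482422]]
top brass [369.  193.6] [360 178  33  25 112] [[351.0, 193.1999969482422], [361.0, 177.39999389648438], [392.0, 197.0], [382.0, 212.8000030517578]]
top brass [378.9 186.5] [375 183   9   8  51] [[375.0, 190.0], [375.0, 183.0], [383.0, 183.0], [383.0, 190.0]]
```

View pics/crop1.png

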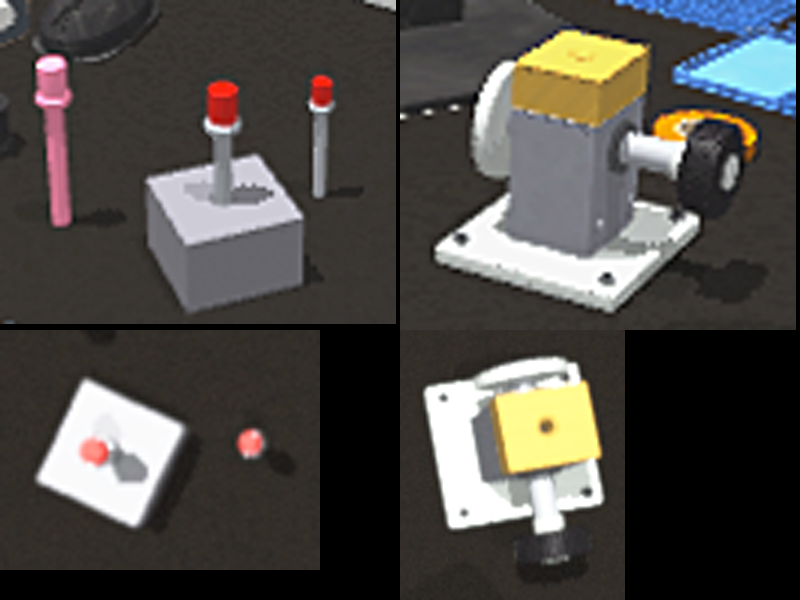

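The crop confirms it: the red-headed pin in the grey block has the wider head and the small red one stands loose. The rotator's countersink is at top (379,186.5), and the handwheel faces the robot.

Run:
```python
from h import *
S=cv2.imread("pics/scene0.png")[:,:,::-1].copy();T=cv2.imread("pics/top0.png")[:,:,::-1].copy()
b=blobs(T,(12,60,120),(32,255,255),(350,165,410,215),100)
for c,st,p in b:
    q=cv2.boxPoints(cv2.minAreaRect(p.astype(np.float32))); P=np.array([plane("top",x,118) for x in q])
    print("bush top",c.round(1),st,P[:,:2].round(1).tolist(),P.mean(0).round(1), [round(float(np.degrees(np.arctan2(*(P[(i+1)%4]-P[i])[1::-1]))),1) for i in range(4)],[round(float(np.linalg.norm(P[(i+1)%4]-P[i])),1) for i in range(4)])
m=plane("top",(378.8,186.6),118); print("mouth top-plane",m)
# dark pixels of the bore
g=cv2.cvtColor(T,cv2.COLOR_RGB2GRAY)[180:194,372:386]; print(g)
# bore in scene
print("tri",tri((290+(582-400)/4.4,165+55/4.4),(378.8,186.6)))
for c,st,p in blobs(T,(0,80,100),(8,255,255),(200,225,230,245),5)+blobs(T,(172,80,100),(180,255,255),(200,225,230,245),5): print("red",c,st,plane("top",c,102).round(1))
hs=cv2.cvtColor(T,cv2.COLOR_RGB2HSV)
for c,st,p in blobs(T,(0,0,150),(180,70,255),(195,210,245,260),100):
    q=cv2.boxPoints(cv2.minAreaRect(p.astype(np.float32))); P=np.array([plane("top",x,40) for x in q]); print("rest",P.mean(0).round(1),P[:,:2].round(0).tolist())
print("pin tri",tri((261.4,253),(214,235)))
# wheel: dark blob in top
for c,st,p in blobs(T,(0,0,0),(180,255,22),(360,212,400,245),30): print("wheel",c.round(1),st,plane("top",c,90).round(1))
```

```text
bush top [377.7 187.4] [360 172  37  31 890] [[611.6, -45.7], [624.1, -115.8], [569.1, -124.0], [556.8, -54.3]] [590.4 -84.9 118. ] [-79.9, -171.5, 100.0, 8.9] [71.3, 55.7, 70.8, 55.5]
mouth top-plane [591.58183176 -86.78346648 118.        ]
[[240 240 240 240 240 239 240 240 240 240 240 240 240 240]
 [239 239 240 240 240 240 240 240 240 240 240 240 240 240]
 [240 240 240 240 241 240 239 240 239 241 241 240 240 240]
 [240 241 241 241 239 236 232 232 233 238 240 240 240 241]
 [240 240 241 240 232 209 200 199 216 231 239 240 240 240]
 [240 240 240 240 212 167 146 135 177 225 234 240 240 240]
 [241 241 241 236 190 115 105 108 127 214 228 239 240 239]
 [240 240 240 232 185 101  97 113 132 201 227 237 239 239]
 [239 239 240 235 202 130 104 130 165 219 231 239 240 239]
 [239 239 240 240 227 198 180 190 211 231 236 240 240 240]
 [240 240 240 240 239 235 231 228 233 238 240 240 240 240]
 [240 240 240 240 240 240 239 238 239 240 240 240 240 240]
 [240 240 240 241 240 240 241 240 240 240 240 240 240 240]
 [240 240 240 240 240 240 240 239 240 240 240 240 240 240]]
tri (array([590.80434337, -87.88100032, 116.47092835]), np.float64(2.466030434513025))
red [213.      234.90625] [210 232   7   6  32] [485.9 251.  102. ]
rest [486.2 251.9  40. ] [[470.0, 292.0], [527.0, 268.0], [502.0, 211.0], [445.0, 236.0]]
pin tri (array([486.13196582, 250.45560337,  93.51383724]), np.float64(0.5169623801475687))
```

```bash
cat >> h.py <<'E'
def shift(P,state=None):
    s=state or readout.get_state(); return R.from_euler('xyz',s["tool_rot"]).inv().apply(np.array(P,float)-s["tool_pos"])
def rv(rot):
    s=readout.get_state(); return np.degrees((R.from_euler('xyz',s["tool_rot"]).inv()*R.from_euler('xyz',rot)).as_rotvec())
E
python3 - <<'E'
from h import *
a=shift((430,-150,230)); b=shift((486,250.8,160)); print(a/9,(b-a)/8)
print(plane("top",(253,233.5),70),plane("top",(200,194),100), proj("top",[[512,-100,70],[512,-100,96]]))
E
```

```text
[-38.22641987  41.80550404  -3.03743895] [-25.02677835  43.95009424   8.81033947]
[491.35635297 170.90904396  70.        ] [570.18300825 281.48079399 100.        ] [[379.51962557 226.55037215]
 [382.56272734 226.04454809]]
```

Request:
move_arm(moves=[0.5, -38.2, 41.8, -3, 0, 0, 0, 0.5, -38.2, 41.8, -3, 0, 0, 0, 0.5, -38.2, 41.8, -3, 0, 0, 0, 0.5, -38.2, 41.8, -3, 0, 0, 0, 0.5, -38.2, 41.8, -3, 0, 0, 0, 0.5, -38.2, 41.8, -3, 0, 0, 0, 0.5, -38.2, 41.8, -3, 0, 0, 0, 0.5, -38.2, 41.8, -3, 0, 0, 0, 0.5, -38.2, 41.8, -3, 0, 0, 0], squeeze=30)

```text
t: 1.23
tool_pos: [430.0, -148.6, 230.1]
tool_rot: [3.142, 0.0, -2.763]
ft_force: [0.9, -0.9, 0.4]
opening: 43.0
gripper_force: 0.0
```

Request:
move_arm(moves=[0.5, -25, 44, 5, 0, 0, 0, 0.5, -25, 44, 5, 0, 0, 0, 0.5, -25, 44, 5, 0, 0, 0, 0.5, -25, 44, 5, 0, 0, 0, 0.5, -25, 44, 5, 0, 0, 0, 0.5, -25, 44, 5, 0, 0, 0, 0.5, -25, 44, 5, 0, 0, 0, 0.5, -25, 44, 5, 0, 0, 0, 0.5, 0, 0, 0, 0, 0, 0])

```text
t: 2.35
tool_pos: [485.4, 253.1, 188.6]
tool_rot: [-3.141, -0.002, -2.76]
ft_force: [0.2, -0.1, 0.8]
opening: 42.7
gripper_force: 0.0
```

Run:
```python
from h import *
s=readout.get_state(); print(s["t"],s["tool_pos"],s["tool_rot"],s["opening"],s["ft_force"]); print(shift((486,250.8,140)))
im=viewer.capture("scene"); T=viewer.capture("top")
o=np.hstack([cv2.resize(im[180:310,180:330],None,fx=2.6,fy=2.6,interpolation=2),cv2.resize(T[180:310,140:290],None,fx=2.6,fy=2.6,interpolation=2)]); cv2.imwrite("pics/a.png",o[:,:,::-1])
```

```text
2.35 [485.36685172 253.08641872 188.60879827] [-3.14086090e+00 -1.82503607e-03 -2.76011069e+00] 42.694032934506566 [ 0.24847421 -0.07552639  0.83564456]
[ 0.17487832 -2.32220521 48.61091068]
```

View pics/a.png

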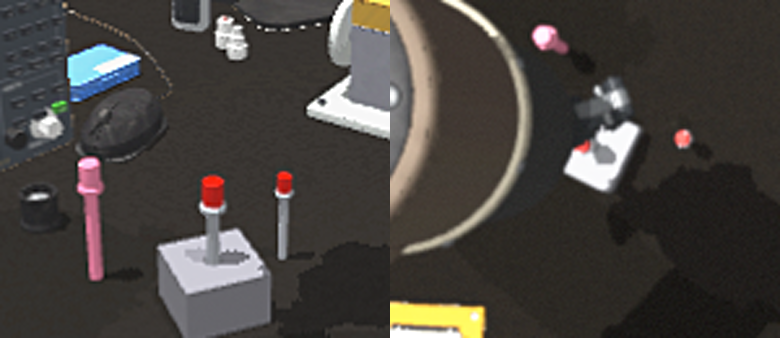

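Pin undisturbed at crop (213,190), neighbours well clear; the gripper is above the picture. Descend and grip.

Request:
move_arm(moves=[0.5, 0.2, -2.3, 40, 0, 0, 0, 0.5, 0, 0, 35, 0, 0, 0, 0.5, 0, 0, 17, 0, 0, 0, 0.5, 0, 0, 0, 0, 0, 0])

```text
t: 2.95
tool_pos: [485.5, 246.6, 97.2]
tool_rot: [-3.141, -0.002, -2.764]
ft_force: [0.2, -0.2, 1.0]
opening: 43.0
gripper_force: 0.0
```

Request:
move_arm(moves=[0.0, 0, 0, 0, 0, 0, 0, 0.0, 0, 0, 0, 0, 0, 0, 0.0, 0, 0, 0, 0, 0, 0, 0.0, 0, 0, 0, 0, 0, 0], squeeze=30)

```text
t: 3.45
tool_pos: [486.3, 248.5, 98.4]
tool_rot: [3.141, 0.001, -2.763]
ft_force: [-0.1, 0.5, 0.4]
opening: -0.1
gripper_force: 0.0
```

Run:
```python
from h import *
s=readout.get_state(); print(s["t"],s["tool_pos"],s["tool_rot"],s["opening"],s["ft_force"])
im=viewer.capture("scene"); T=viewer.capture("top")
print(proj("scene",[s["tool_pos"],s["tool_pos"]-[0,0,11]]),proj("top",[s["tool_pos"]]))
o=np.hstack([cv2.resize(im[170:300,180:330],None,fx=2.6,fy=2.6,interpolation=2),cv2.resize(T[180:310,140:290],None,fx=2.6,fy=2.6,interpolation=2)]); cv2.imwrite("pics/b.png",o[:,:,::-1])
```

```text
3.45 [486.32209318 248.45848245  98.36311959] [ 3.14133061e+00  5.57482767e-04 -2.76277918e+00] -0.12090262817020873 [-0.14033797  0.52003829  0.36358374]
[[262.27632556 250.11157405]
 [262.32163576 255.62947405]] [[214.5205875 234.7869924]]
```

View pics/b.png

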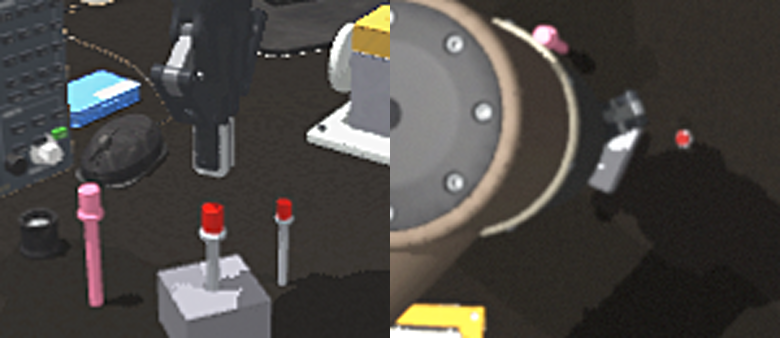

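The picture shows the shut fingertips at scene (261,238), above the pin head at (262,253). They are some 35 mm higher than the reported pose implies, so the grip closed over the pin without touching it. I'll open and measure where the tips really are.

Request:
move_arm(moves=[0.45, 0, 0, 0, 0, 0, 0, 0.45, 0, 0, 0, 0, 0, 0, 0.45, 0, 0, 10, 0, 0, 0, 0.45, 0, 0, 0, 0, 0, 0])

```text
t: 4.05
tool_pos: [485.6, 247.8, 86.8]
tool_rot: [-3.141, -0.002, -2.763]
ft_force: [0.8, 0.1, 0.3]
opening: 38.3
gripper_force: 0.0
```

Run:
```python
from h import *
s=readout.get_state(); print(s["t"],s["tool_pos"],s["opening"],s["joint_positions"])
im=viewer.capture("scene"); T=viewer.capture("top")
p=s["tool_pos"]
print(proj("scene",[[p[0],p[1],z] for z in (87,102,112,122,132)]))
a=cv2.resize(im[190:290,200:310],None,fx=3.6,fy=3.6,interpolation=2);b=cv2.resize(T[190:290,170:280],None,fx=3.6,fy=3.6,interpolation=2)
cv2.imwrite("pics/c.png",np.hstack([a,b])[:,:,::-1])
```

```text
4.05 [485.56597038 247.76096314  86.82964112] 38.30731527284114 [ 8.31140436e-01  2.54573866e-01 -4.28260240e-01 -3.56960678e-04
 -8.89968320e-01 -2.02315751e+00]
[[262.91816221 255.81823196]
 [262.86184712 248.27837403]
 [262.82424185 243.17286531]
 [262.78659773 238.00329259]
 [262.74892448 232.76887158]]
```

View pics/c.png

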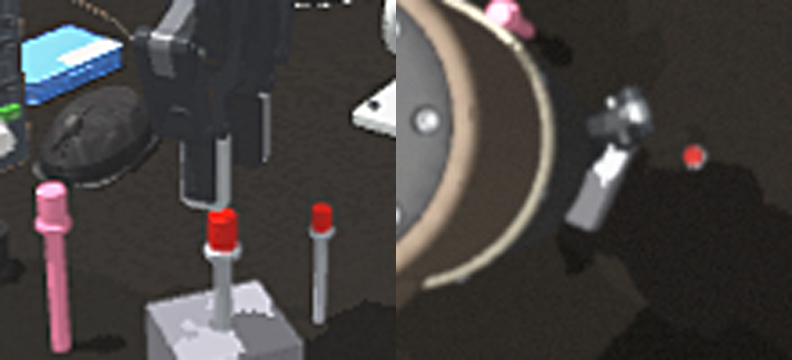

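Both fingertips are visible, near one at scene (257,247), far one at (271,235), so their middle is at about z 116 against 76 reported. I'll descend by vision and re-measure.

Request:
move_arm(moves=[0.45, 0, 0, 13, 0, 0, 0, 0.45, 0, 0, 12, 0, 0, 0, 0.45, 0, 0, 0, 0, 0, 0])

```text
t: 4.53
tool_pos: [485.4, 247.6, 61.5]
tool_rot: [-3.141, -0.003, -2.763]
ft_force: [0.1, 0.5, -0.6]
opening: 38.2
gripper_force: 0.0
```

Run:
```python
from h import *
s=readout.get_state(); print(s["t"],s["tool_pos"],s["opening"],s["ft_force"])
im=viewer.capture("scene")
p=s["tool_pos"]; y=R.from_euler('xyz',s["tool_rot"]).apply([0,1,0])
for d in (-24,24): print(d,[proj("scene",[[*(p+d*y)[:2],z]])[0].round(1).tolist() for z in (81,91,101)])
cv2.imwrite("pics/d.png",cv2.resize(im[200:290,210:310],None,fx=6,fy=6,interpolation=2)[:,:,::-1])
```

```text
4.525 [485.4026602  247.55556522  61.47249179] 38.21189707493328 [ 0.09075042  0.45235164 -0.59476656]
-24 [[268.4, 252.3], [268.4, 247.4], [268.4, 242.5]]
24 [[257.4, 265.7], [257.4, 260.6], [257.3, 255.5]]
```

View pics/d.png

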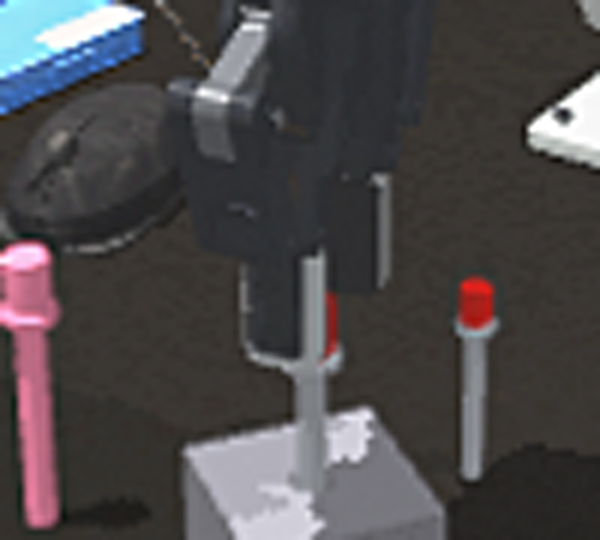

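Tips are now at about z 91, on either side of the head (near tip at full-image (257,260), far tip (270,248)). Close gently.

Request:
move_arm(moves=[0.0, 0, 0, 0, 0, 0, 0, 0.0, 0, 0, 0, 0, 0, 0, 0.0, 0, 0, 0, 0, 0, 0, 0.0, 0, 0, 0, 0, 0, 0], squeeze=30)

```text
t: 5.08
tool_pos: [486.4, 248.6, 63.3]
tool_rot: [3.141, 0.001, -2.763]
ft_force: [0.1, 0.7, 2.0]
opening: 12.2
gripper_force: 29.2
```

Request:
move_arm(moves=[0.0, 0, 0, -10, 0, 0, 0, 0.0, 0, 0, -20, 0, 0, 0, 0.0, 0, 0, -30, 0, 0, 0, 0.0, 0, 0, -50, 0, 0, 0, 0.0, 0, 0, -50, 0, 0, 0, 0.0, 0, 0, 0, 0, 0, 0, 0.0, 0, 0, 0, 0, 0, 0])

```text
t: 5.95
tool_pos: [485.7, 248.0, 222.9]
tool_rot: [3.141, -0.0, -2.763]
ft_force: [-0.7, 0.3, -2.2]
opening: 12.1
gripper_force: 29.2
```

Run:
```python
from h import *
s=readout.get_state(); print(s["t"],s["tool_pos"],s["opening"],s["gripper_force"],s["ft_force"])
im=viewer.capture("scene"); T=viewer.capture("top")
p=s["tool_pos"]
c=proj("scene",[p])[0].astype(int); print(c,proj("top",[p]))
a=cv2.resize(im[c[1]-60:c[1]+75,c[0]-65:c[0]+65],None,fx=3,fy=3,interpolation=2)
b=cv2.resize(T[180:315,150:280],None,fx=3,fy=3,interpolation=2)
cv2.imwrite("pics/e.png",np.hstack([a,b])[:,:,::-1]); print("crop origin",c-[65,60])
```

```text
5.95 [485.6979746  247.99546166 222.93039516] 12.131942523352565 29.243499040603638 [-0.65909532  0.27675336 -2.23026721]
[262 182] [[203.7880242  233.69566647]]
crop origin [197 122]
```

View pics/e.png

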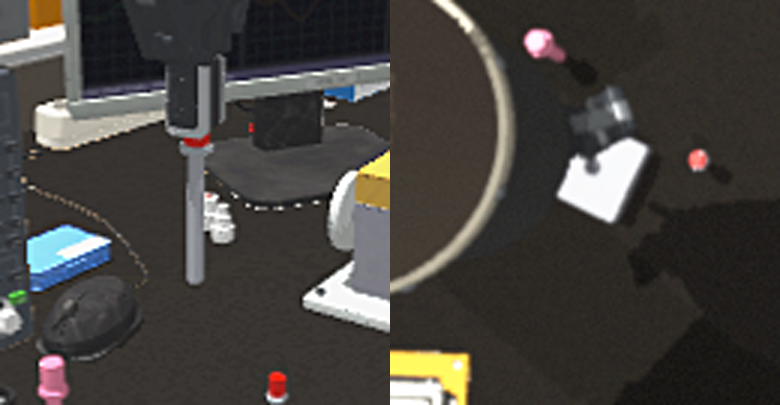

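Pin is held upright by its head (foot at full-image scene (262,216)). The small pin and the pink one are untouched. Next, carry it to above the bush.

Run:
```python
from h import *
v=shift((591.7,-89,207)); print(v, v/8)
print([proj("scene",[[486.1,250.5,z]])[0].round(1).tolist() for z in (160,166,172)])
```

```text
[  25.71865317 -352.11698729   15.12980111] [  3.21483165 -44.01462341   1.89122514]
[[261.2, 218.2], [261.2, 214.9], [261.2, 211.6]]
```

Request:
move_arm(moves=[0, 3.2, -44, 1, 0, 0, 0, 0, 3.2, -44, 1, 0, 0, 0, 0, 3.2, -44, 1, 0, 0, 0, 0, 3.2, -44, 1, 0, 0, 0, 0, 3.2, -44, 1, 0, 0, 0, 0, 3.2, -44, 1, 0, 0, 0, 0, 3.2, -44, 2, 0, 0, 0, 0, 3.2, -44, 2, 0, 0, 0, 0, 0, 0, 0, 0, 0, 0, 0, 0, 0, 0, 0, 0, 0])

```text
t: 7.3
tool_pos: [592.0, -88.3, 211.7]
tool_rot: [3.141, -0.002, -2.764]
ft_force: [0.1, -0.1, -0.8]
opening: 11.8
gripper_force: 29.3
```

Run:
```python
from h import *
s=readout.get_state(); p=s["tool_pos"]; print(s["t"],p,s["opening"],s["gripper_force"],s["ft_force"])
im=viewer.capture("scene"); T=viewer.capture("top")
f=p+[-0.3,2,0]; f[2]=p[2]-57.3
print("foot pred",f,proj("scene",[f,[591.5,-87,118]]),proj("top",[f]))
a=cv2.resize(im[105:205,280:390],None,fx=3.6,fy=3.6,interpolation=2)
b=cv2.resize(T[140:240,330:440],None,fx=3.6,fy=3.6,interpolation=2)
cv2.imwrite("pics/f.png",np.hstack([a,b])[:,:,::-1])
```

```text
7.3 [591.96759139 -88.32222458 211.72148167] 11.82447131180685 29.348345696926117 [ 0.10252652 -0.10043955 -0.79778122]
foot pred [591.66759139 -86.32222458 154.42148167] [[331.14205813 162.48220455]
 [330.43630218 176.90375215]] [[383.06379356 184.0025442 ]]
```

View pics/f.png

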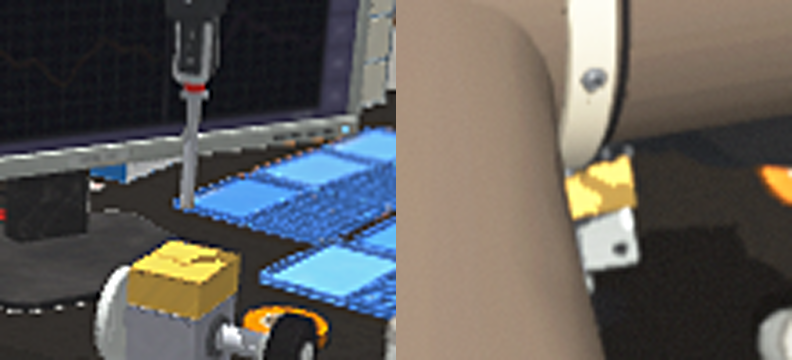

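Foot is at scene (331.9,162.5), as predicted, in line with the bore at (331.4,177.5). Lower it with force checks.

Request:
move_arm(moves=[0, 0, -0.5, 17, 0, 0, 0, 0, 0, 0, 15, 0, 0, 0, 0, 0, 0, 6, 0, 0, 0, 0, 0, 0, 4, 0, 0, 0, 0, 0, 0, 0, 0, 0, 0])

```text
t: 8.02
tool_pos: [592.7, -88.6, 170.8]
tool_rot: [3.142, -0.0, -2.763]
ft_force: [0.4, 0.0, -1.0]
opening: 12.0
gripper_force: 29.3
```

Request:
move_arm(moves=[0, 0, 0, 3, 0, 0, 0, 0, 0, 0, 3, 0, 0, 0, 0, 0, 0, 0, 0, 0, 0])

```text
t: 8.4
tool_pos: [592.6, -88.7, 164.8]
tool_rot: [3.141, -0.0, -2.763]
ft_force: [-0.2, 0.4, -1.0]
opening: 12.2
gripper_force: 29.3
```

Request:
move_arm(moves=[0, 0, 0, 4, 0, 0, 0, 0, 0, 0, 4, 0, 0, 0, 0, 0, 0, 4, 0, 0, 0, 0, 0, 0, 3, 0, 0, 0, 0, 0, 0, 0, 0, 0, 0])

```text
t: 9.02
tool_pos: [592.6, -88.7, 149.6]
tool_rot: [3.141, -0.001, -2.763]
ft_force: [-0.1, 0.2, -1.2]
opening: 12.0
gripper_force: 29.4
```

Request:
move_arm(moves=[0, 0, 0, 1, 0, 0, 0, 0, 0, 0, 0.7, 0, 0, 0, 0, 0, 0, 0, 0, 0, 0])

```text
t: 9.4
tool_pos: [592.8, -88.7, 148.3]
tool_rot: [3.142, 0.0, -2.763]
ft_force: [-1.1, -0.6, -1.1]
opening: 11.9
gripper_force: 29.4
```

Request:
move_arm(moves=[0.4, 0, 0, 0, 0, 0, 0, 0.4, 0, 0, 0, 0, 0, 0, 0.4, 0, 0, 0, 0, 0, 0, 0.4, 0, 0, -20, 0, 0, 0, 0.4, 0, 0, -40, 0, 0, 0, 0.4, 0, 0, -40, 0, 0, 0, 0.4, 0, 0, 0, 0, 0, 0])

```text
t: 10.28
tool_pos: [594.8, -88.7, 252.2]
tool_rot: [-3.139, 0.006, -2.762]
ft_force: [1.1, 0.5, -0.4]
opening: 34.3
gripper_force: 0.0
```

Run:
```python
from h import *
s=readout.get_state(); p=s["tool_pos"]; print(s["t"],p,s["tool_rot"],s["opening"])
im=viewer.capture("scene"); cv2.imwrite("pics/g.png",im[:,:,::-1])
for lo,hi in(((0,150,80),(6,255,255)),((174,150,80),(180,255,255))):
    for c,st,_ in blobs(im,lo,hi,(315,110,350,180),5): print("red",c.round(1),st)
print(proj("scene",[[591.5,-87,z] for z in (168,177,186)]))
y=np.radians(9.5); w=np.array([591.5,-87,70])-80*np.array([np.cos(y),np.sin(y),0]); print("wheel",w)
```

```text
10.275 [594.76348123 -88.73434355 252.23633169] [-3.13922024  0.00630857 -2.76247933] 34.25830568198305
red [332.6 152.8] [330 149   6   9  48]
[[331.72157686 156.93261137]
 [331.95619875 153.25236491]
 [332.19179883 149.54572502]]
wheel [ 512.59715188 -100.20380847   70.        ]
```

Run:
```python
from h import *
print(shift((512.6,-102,225)))
```

```text
[80.29954242 17.4759016  24.73128646]
```

Request:
move_arm(moves=[0.8, 27, 5.8, 0, 0, 0, 0, 0.8, 27, 5.8, 8, 0, 0, 0, 0.8, 26, 5.8, 17, 0, 0, 0, 0.8, 0, 0, 0, 0, 0, 6.1, 0.8, 0, 0, 0, 0, 0, 6.1, 0.8, 0, 0, 0, 0, 0, 0, 0.8, 0, 0, 0, 0, 0, 0])

```text
t: 11.2
tool_pos: [511.8, -102.1, 222.7]
tool_rot: [3.141, -0.001, -2.973]
ft_force: [1.0, -0.2, 0.7]
opening: 68.4
gripper_force: 0.0
```

Run:
```python
from h import *
s=readout.get_state(); p=s["tool_pos"]; print(s["t"],p,s["tool_rot"],s["opening"],s["joint_positions"])
for n in("scene","top"): cv2.imwrite(f"pics/pre_{n}.png",viewer.capture(n)[:,:,::-1])
```

```text
11.2 [ 511.79589437 -102.05627257  222.7428969 ] [ 3.14147774e+00 -9.12710369e-04 -2.97348108e+00] 68.4074868397217 [ 1.79414169e-01  9.29019284e-02 -2.90538694e-01 -1.34975436e-04
 -1.18826706e+00 -1.58204854e+00]
```

Request:
move_arm(moves=[0.8, 0, 0, 0, 8, 0, 0, 0.8, 0, 0, 0, 8, 0, 0, 0.8, 0, 0, 0, 8, 0, 0, 0.8, 0, 0, 0, 8, 0, 0, 0.8, 0, 0, 0, 0, 0, 0, 0.8, 0, 0, 0, 0, 0, 0])

```text
t: 12.05
tool_pos: [512.2, -101.7, 223.3]
tool_rot: [-2.585, -0.0, -2.975]
ft_force: [-0.6, -0.3, 0.7]
opening: 68.5
gripper_force: 0.0
```

Run:
```python
from h import *
s=readout.get_state(); p=s["tool_pos"]; print(s["t"],p,s["tool_rot"],s["opening"],s["joint_positions"])
for n in("scene","top"): cv2.imwrite(f"pics/post_{n}.png",viewer.capture(n)[:,:,::-1])
print(proj("scene",[p,[512.6,-100.2,70]]),proj("top",[p]))
cs=[cv2.resize(cv2.imread(f"pics/{k}_scene.png")[80:240,290:430],None,fx=2.8,fy=2.8,interpolation=2) for k in("pre","post")]
cv2.imwrite("pics/h.png",np.hstack(cs))
```

```text
12.05 [ 512.16818801 -101.68365237  223.26239731] [-2.58452553e+00 -4.57704037e-04 -2.97479536e+00] 68.52992813685609 [ 0.55901611  0.08063349 -0.65423934  0.5679144  -1.13854013 -2.28538943]
[[366.16388234 139.22770138]
 [359.4676588  202.83469469]] [[401.49779977 222.97590009]]
```

View pics/h.png

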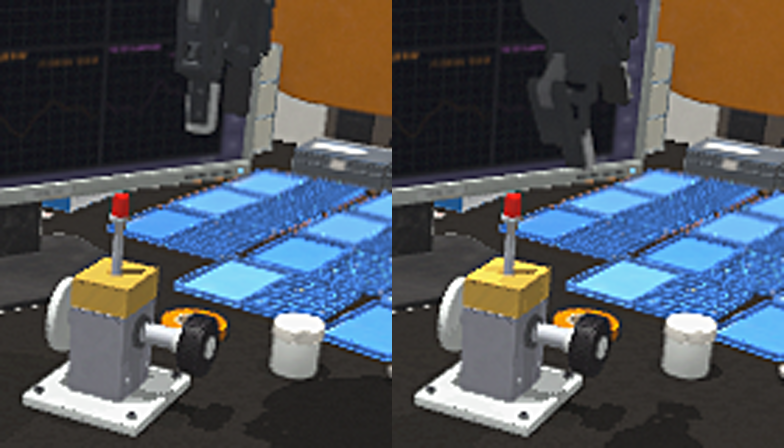

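Run:
```python
from h import *
def tips(p,rot,k,s,h=36):
    r=R.from_euler('xyz',rot); return [proj("scene",[np.array(p)+[0,0,k]+r.apply([0,d,s])])[0].round(1).tolist() for d in (h,-h)]
pre=([511.8,-102,222.7],[3.1415,0,-2.973]);post=([512.2,-101.7,223.3],[-2.5845,0,-2.975])
print("seen pre (361.4,127.5),(377.5?,112?) post (360,139),(374,117)")
for nm,k,s in(("tool",0,-33),("tool",0,-38),("base",38,5),("base",38,0)): print(nm,k,s,tips(*pre,k,s),tips(*post,k,s))
```

```text
seen pre (361.4,127.5),(377.5?,112?) post (360,139),(374,117)
tool 0 -33 [[361.3, 127.8], [373.8, 121.9]] [[357.8, 139.7], [370.4, 117.1]]
tool 0 -38 [[361.5, 125.4], [374.0, 119.7]] [[357.5, 138.0], [370.1, 115.3]]
base 38 5 [[361.3, 127.8], [373.8, 121.9]] [[361.8, 135.2], [374.1, 113.0]]
base 38 0 [[361.5, 125.4], [374.0, 119.7]] [[361.5, 133.5], [373.8, 111.3]]
```

Request:
move_arm(moves=[0, 0, 0, 20, 0, 0, 0, 0, 0, 0, 0, 0, 0, 0, 0, 0, 0, 0, 0, 0, 0, 0, 0, 0, 0, 0, 0, 0, 0, 0, 0, 0, 0, 0, 0])

```text
t: 12.78
tool_pos: [514.0, -112.3, 206.7]
tool_rot: [-2.583, 0.001, -2.976]
ft_force: [0.6, 0.2, 0.3]
opening: -0.3
gripper_force: 0.0
```

```bash
cat > tipm.py <<'E'
from h import *
import sys
def run(tag):
    s=readout.get_state(); p=s["tool_pos"]; print(s["t"],p.round(1),s["tool_rot"].round(4).tolist(),s["opening"])
    im=viewer.capture("scene"); cv2.imwrite(f"pics/tip_{tag}.png",im[:,:,::-1])
    bg=cv2.imread("pics/g.png")[:,:,::-1] if 0 else cv2.imread("pics/scene0.png")[:,:,::-1]
    r=R.from_euler('xyz',s["tool_rot"])
    for nm,k,sg in(("tool",0,-26),("base",38,11)): print(nm,proj("scene",[p+[0,0,k]+r.apply([0,0,sg])])[0].round(1))
    d=np.abs(im.astype(int)-bg).max(2); m=(d>28).astype(np.uint8); m[:, :335]=0; m[185:]=0
    a,b=proj("scene",[p+r.apply([0,0,-60]),p])
    n,l,st,c=cv2.connectedComponentsWithStats(m); 
    for i in range(1,n):
        if st[i][4]<15: continue
        q=np.argwhere(l==i)[:,::-1]; u=(b-a)/np.linalg.norm(b-a); e=q@u; t=q[e>e.max()-2.5]
        print("comp",st[i],"tip",t.mean(0).round(1),"bottom",q[q[:,1]>=q[:,1].max()-1].mean(0))
run(sys.argv[1])
E
python3 tipm.py p32
```

```text
12.775 [ 514.  -112.3  206.7] [-2.5833, 0.0007, -2.9756] -0.2966508403803609
tool [365.9 137.1]
base [369.5 132.4]
comp [ 335    0  103   75 5618] tip [397.1  72.1] bottom [389.03225806  73.35483871]
comp [ 502    0   58  185 5432] tip [553.8 183.4] bottom [546.5 183.5]
comp [541  10   1  24  24] tip [541.  32.] bottom [541.   32.5]
comp [355  48  20  23 179] tip [371.8  68.9] bottom [371.55555556  69.33333333]
comp [369  50   6   7  16] tip [373.8  55.2] bottom [373.66666667  55.66666667]
comp [539  62   2  28  28] tip [539.  88.] bottom [539.   88.5]
comp [342  72  27   9  77] tip [353.9  78.6] bottom [349.81481481  79.37037037]
comp [371  80   6  35  86] tip [371.8 113. ] bottom [371.5 113.5]
comp [346 107  13  21 128] tip [349. 126.] bottom [349.         126.33333333]
comp [507 121  29  13  64] tip [524.  128.5] bottom [507.  132.5]
comp [361 122  11  18  82] tip [366.8 137.8] bottom [366.71428571 138.42857143]
comp [496 142  28  43 703] tip [501.3 183. ] bottom [500.4375 183.4375]
comp [335 179   7   5  21] tip [336.9 181.2] bottom [335.75 182.25]
```

The tip measures at scene (366.8,137.8), against a predicted (365.9,137.1) if the real fingers end 37 mm short along the tool axis. That fits better than a base height error (369.5,132.4). So the wheel centre should lie 46 mm behind the reported TCP.

```bash
cat >> h.py <<'E'
W=np.array([510.5,-102.5,70.])
def lean(s,back=46,c=40.):
    yaw=np.radians(-170.5); r=R.from_euler('z',yaw)*R.from_euler('x',np.pi)*R.from_euler('x',np.radians(c)); return r,W+r.apply([0,0,back])
E
python3 - <<'E'
from h import *
s=readout.get_state(); r0=R.from_euler('xyz',s["tool_rot"])
r,g=lean(s); print(g, np.degrees((r0.inv()*r).as_rotvec()).round(2))
_,q=lean(s,-60); sh=r0.inv().apply(q-s["tool_pos"]); print("shift to pre",q,sh,r.apply([0,0,1]))
E
```

```text
[ 515.38016558 -131.66271956   34.76195562] [ 8.01  0.03 -0.01]
shift to pre [504.13456664 -64.46167014 115.96266659] [ 1.80491099 89.43869888 51.03607255] [ 0.10609056 -0.63397216 -0.76604444]
```

Request:
move_arm(moves=[0.85, 0.9, 30, 5, 0, 0, 0, 0.85, 0.9, 30, 20, 0, 0, 0, 0.85, 0, 29.5, 26, 0, 0, 0, 0.85, 0, 0, 0, 8, 0, 0, 0.85, 0, 0, 0, 0, 0, 0, 0.85, 0, 0, 0, 0, 0, 0])

```text
t: 13.58
tool_pos: [504.0, -64.2, 115.6]
tool_rot: [-2.445, -0.0, -2.975]
ft_force: [-0.6, -0.7, -0.2]
opening: 72.8
gripper_force: 0.0
```

Run:
```python
from h import *
s=readout.get_state(); r0=R.from_euler('xyz',s["tool_rot"]); print(s["t"],s["tool_pos"],s["opening"],s["ft_force"],s["wrist_torque"])
r,g=lean(s); print(np.degrees((r0.inv()*r).as_rotvec()).round(2), r0.inv().apply(g-s["tool_pos"]))
im=viewer.capture("scene")
for c,st,_ in blobs(im,(0,150,80),(6,255,255),(315,110,350,180),5): print("red",c.round(2),st)
```

```text
13.575 [504.00089754 -64.24826975 115.60770204] 72.76262285701277 [-0.58262031 -0.65542529 -0.23134175] [2.05652729 0.31002342 0.02695597]
[0.07 0.   0.04] [-9.40521286e-02 -5.43793378e-01  1.05876938e+02]
```

Request:
move_arm(moves=[0.85, 0, -0.5, 25, 0, 0, 0, 0.85, 0, 0, 25, 0, 0, 0, 0.85, 0, 0, 16, 0, 0, 0, 0.85, 0, 0, 0, 0, 0, 0])

```text
t: 14.12
tool_pos: [510.5, -108.2, 65.6]
tool_rot: [-2.444, -0.0, -2.978]
ft_force: [-0.4, 0.6, -0.3]
opening: 72.5
gripper_force: 0.0
```

Request:
move_arm(moves=[0.85, 0, 0, 10, 0, 0, 0, 0.85, 0, 0, 10, 0, 0, 0, 0.85, 0, 0, 10, 0, 0, 0, 0.85, 0, 0, 10, 0, 0, 0, 0.85, 0, 0, 0, 0, 0, 0])

```text
t: 14.75
tool_pos: [515.2, -132.6, 34.8]
tool_rot: [-2.444, -0.0, -2.976]
ft_force: [0.0, -0.1, 0.0]
opening: 72.5
gripper_force: 0.0
```

Run:
```python
from h import *
s=readout.get_state(); r0=R.from_euler('xyz',s["tool_rot"]); print(s["t"],s["tool_pos"],s["opening"],s["ft_force"],s["wrist_torque"])
r,g=lean(s); print(np.degrees((r0.inv()*r).as_rotvec()).round(2), r0.inv().apply(g-s["tool_pos"]))
```

```text
14.75 [ 515.16951117 -132.55728354   34.76652816] 72.54480592617409 [ 0.0079161  -0.05180271  0.00399228] [ 2.04367918  0.33236433 -0.00685597]
[ 0.01 -0.02 -0.02] [-0.35495459  0.65241393 -0.54129864]
```

Clear so far. Close on the wheel with the lightest grip.

Request:
move_arm(moves=[0.5, 0, 0, 0, 0, 0, 0, 0.5, 0, 0, 0, 0, 0, 0, 0.5, 0, 0, 0, 0, 0, 0, 0.5, 0, 0, 0, 0, 0, 0], squeeze=20)

```text
t: 15.25
tool_pos: [515.6, -131.0, 34.7]
tool_rot: [-2.445, 0.001, -2.974]
ft_force: [-2.8, 4.6, -0.5]
opening: 51.3
gripper_force: 21.7
```

```bash
cat > st.py <<'E'
from h import *
s=readout.get_state(); r0=R.from_euler('xyz',s["tool_rot"]); f=s["ft_force"]; T=s["wrist_torque"]
ax=np.array([np.cos(np.radians(9.5)),np.sin(np.radians(9.5)),0])
z=r0.apply([0,0,1]); leanang=np.degrees(np.arctan2(-z@[-ax[1],ax[0],0],-z[2]))
print("t",s["t"],"pos",s["tool_pos"].round(1),"lean",leanang.round(1),"open",s["opening"].round(1),"grip",round(float(s["gripper_force"]),1),"f",f.round(1),"T.ax",(T@ax).round(3),"T",T.round(3),"excess",(T@ax-2.08*np.sin(np.radians(leanang))/np.sin(np.radians(40))).round(3),"Wpt",(s["tool_pos"]-46*z).round(1))
im=viewer.capture("scene")
for c,st,_ in blobs(im,(0,150,80),(6,255,255),(315,110,350,180),5): print("red",c.round(2),st)
E
python3 st.py
```

```text
Traceback (most recent call last):
  File "st.py", line 5, in <module>
    print("t",s["t"],"pos",s["tool_pos"].round(1),"lean",leanang.round(1),"open",s["opening"].round(1),"grip",round(float(s["gripper_force"]),1),"f",f.round(1),"T.ax",(T@ax).round(3),"T",T.round(3),"excess",(T@ax-2.08*np.sin(np.radians(leanang))/np.sin(np.radians(40))).round(3),"Wpt",(s["tool_pos"]-46*z).round(1))
                                                                                 ^^^^^^^^^^^^^^^^^^
AttributeError: 'float' object has no attribute 'round'
```

Request:
move_arm(moves=[0.5, 0, 1.0, 0, 0, 0, 0, 0.5, 0, 0, 0, 0, 0, 0])

```text
t: 15.5
tool_pos: [515.5, -131.1, 34.6]
tool_rot: [-2.443, 0.001, -2.975]
ft_force: [-3.9, 4.2, 7.0]
opening: 51.1
gripper_force: 22.1
```

```bash
sed -i 's/s\["opening"\].round(1)/round(float(s["opening"]),1)/' st.py; python3 st.py
```

```text
t 15.5 pos [ 515.5 -131.1   34.6] lean 40.0 open 51.1 grip 22.1 f [-3.9  4.2  7. ] T.ax 2.116 T [ 1.949  1.178 -0.493] excess 0.036 Wpt [ 510.6 -101.9   69.9]
```

Request:
move_arm(moves=[0.5, 0, 1.6, -0.5, -2, 0, 0, 0.5, 0, 1.6, -0.5, -2, 0, 0, 0.5, 0, 1.6, 0, -2, 0, 0, 0.5, 0, 1.6, 0, -2, 0, 0, 0.5, 0, 0, 0, 0, 0, 0])

```text
t: 16.18
tool_pos: [514.6, -125.8, 31.0]
tool_rot: [-2.584, 0.0, -2.976]
ft_force: [4.7, -4.0, -7.2]
opening: 51.2
gripper_force: 24.4
```

```bash
python3 st.py
```

```text
t 16.175 pos [ 514.6 -125.8   31. ] lean 31.9 open 51.2 grip 24.4 f [ 4.7 -4.  -7.2] T.ax 1.65 T [ 1.805 -0.786  1.177] excess -0.061 Wpt [ 510.5 -101.8   70. ]
```

Request:
move_arm(moves=[0.5, 0, 1.6, 0.5, -2, 0, 0, 0.5, 0, 1.6, 0, -2, 0, 0, 0.5, 0, 1.6, 0, -2, 0, 0, 0.5, 0, 1.6, 0, -2, 0, 0, 0.5, 0, 0, 0, 0, 0, 0])

```text
t: 16.85
tool_pos: [513.7, -120.3, 27.9]
tool_rot: [-2.723, 0.001, -2.975]
ft_force: [-1.4, 3.2, 3.7]
opening: 51.3
gripper_force: 25.4
```

```bash
python3 st.py
```

```text
t 16.85 pos [ 513.7 -120.3   27.9] lean 24.0 open 51.3 grip 25.4 f [-1.4  3.2  3.7] T.ax 2.109 T [1.968 1.016 0.341] excess 0.794 Wpt [ 510.6 -101.8   69.9]
red [331.43 153.75] [329 149   6  10  44]
```

Request:
move_arm(moves=[0.5, 0, 1.8, -0.2, -2, 0, 0, 0.5, 0, 1.8, 0, -2, 0, 0, 0.5, 0, 0, 0, 0, 0, 0])

```text
t: 17.27
tool_pos: [513.2, -117.3, 26.7]
tool_rot: [-2.792, 0.001, -2.976]
ft_force: [1.3, -0.1, 3.7]
opening: 51.2
gripper_force: 25.4
```

```bash
python3 st.py
```

```text
t 17.275 pos [ 513.2 -117.3   26.7] lean 20.1 open 51.2 grip 25.4 f [ 1.3 -0.1  3.7] T.ax 0.496 T [0.493 0.058 0.681] excess -0.614 Wpt [ 510.6 -101.8   69.9]
red [332.68 154.47] [330 151   7   8  47]
```

The pin head fell by 1.7 px (bounding-box top from row 149 to 151, column back at 332.7). That matches a 4 mm drop, so I stop turning and release.

Request:
move_arm(moves=[0.85, 0, 0, 0, 0, 0, 0, 0.85, 0, 0, 0, 0, 0, 0, 0.85, 0, 0, 0, 0, 0, 0, 0.85, 0, 0, -15, 0, 0, 0, 0.85, 0, 0, -25, 0, 0, 0, 0.85, 0, 0, -45, 0, 0, 0, 0.85, 0, 0, -60, 0, 0, 0, 0.85, 0, 0, -60, 0, 0, 0, 0.85, 0, 0, 0, 0, 0, 0])

```text
t: 18.45
tool_pos: [503.6, -45.7, 223.3]
tool_rot: [-2.795, 0.008, -2.974]
ft_force: [-0.2, -0.5, -0.2]
opening: 72.5
gripper_force: 0.0
```

```bash
python3 st.py
python3 - <<'E'
from h import *
r,_=lean(0,46,0); s=readout.get_state(); r0=R.from_euler('xyz',s["tool_rot"])
print(np.degrees((r0.inv()*r).as_rotvec()).round(2)); print(r.inv().apply(np.array([592.7,-88.7,252])-s["tool_pos"]))
E
```

```text
t 18.45 pos [503.6 -45.7 223.3] lean 19.9 open 72.5 grip 0.0 f [-0.2 -0.5 -0.2] T.ax 1.151 T [ 1.133  0.205 -0.002] excess 0.052 Wpt [500.6 -30.4 266.6]
red [332.45 154.76] [330 151   6   9  49]
[-19.9    0.25   0.02]
[-82.47460397 -56.31254112 -31.23390084]
```

Request:
move_arm(moves=[0, 0, 0, -10, -10, 0, 0, 0, 0, 0, -12, -9.9, 0.2, 0, 0, -27.5, -19, 0, 0, 0, 0, 0, -27.5, -19, 0, 0, 0, 0, 0, -27.5, -19, 0, 0, 0, 0, 0, 0, 0, 0, 0, 0, 0, 0, 0, 0, 0, 0, 0, 0])

```text
t: 19.38
tool_pos: [590.0, -85.5, 238.4]
tool_rot: [-3.14, -0.006, -2.977]
ft_force: [0.6, 0.7, -0.1]
opening: 0.2
gripper_force: 0.0
```

```bash
python3 st.py
python3 - <<'E'
from h import *
print(shift((592.7,-88.7,170)))
E
```

```text
t 19.375 pos [590.  -85.5 238.4] lean 0.1 open 0.2 grip 0.0 f [ 0.6  0.7 -0.1] T.ax 0.02 T [ 0.021 -0.004  0.041] excess 0.015 Wpt [590.2 -85.4 284.4]
red [332.45 154.76] [330 151   6   9  49]
[-2.43052723 -3.73033437 69.05170475]
```

Request:
move_arm(moves=[0, -2, -3.3, 30, 0, 0, 0, 0, 0, 0, 30, 0, 0, 0, 0, 0, 0, 9, 0, 0, 0, 0, 0, 0, 0, 0, 0, 0])

```text
t: 19.92
tool_pos: [593.0, -88.1, 171.3]
tool_rot: [-3.14, -0.004, -2.975]
ft_force: [0.2, -0.2, 0.5]
opening: -0.3
gripper_force: 0.0
```

Request:
move_arm(moves=[0, 0, 0, 4, 0, 0, 0, 0, 0, 0, 4, 0, 0, 0, 0, 0, 0, 2, 0, 0, 0, 0, 0, 0, 0, 0, 0, 0])

```text
t: 20.42
tool_pos: [593.2, -88.3, 160.9]
tool_rot: [-3.14, -0.004, -2.976]
ft_force: [0.7, 0.3, 0.1]
opening: -0.2
gripper_force: 0.0
```

```bash
python3 st.py
```

```text
t 20.425 pos [593.2 -88.3 160.9] lean 0.1 open -0.2 grip 0.0 f [0.7 0.3 0.1] T.ax 0.078 T [ 0.08  -0.007 -0.005] excess 0.072 Wpt [593.4 -88.2 206.9]
red [332.42 154.84] [330 151   6   9  50]
```

Request:
move_arm(moves=[0, 0, 0, 1.5, 0, 0, 0, 0, 0, 0, 1.5, 0, 0, 0, 0, 0, 0, 1, 0, 0, 0, 0, 0, 0, 1, 0, 0, 0])

```text
t: 20.98
tool_pos: [593.3, -88.3, 155.9]
tool_rot: [-3.14, -0.004, -2.976]
ft_force: [0.6, 0.4, 0.2]
opening: -0.1
gripper_force: 0.0
```

Request:
move_arm(moves=[0, 0, 0, 1, 0, 0, 0, 0, 0, 0, 1, 0, 0, 0])

```text
t: 21.22
tool_pos: [593.2, -88.3, 153.9]
tool_rot: [-3.14, -0.003, -2.976]
ft_force: [1.2, -0.2, -0.8]
opening: -0.3
gripper_force: 0.0
```

Request:
move_arm(moves=[0, 0, 0, 1, 0, 0, 0, 0, 0, 0, 1, 0, 0, 0])

```text
t: 21.48
tool_pos: [593.8, -88.4, 152.6]
tool_rot: [-3.139, -0.002, -2.976]
ft_force: [0.0, -0.1, 3.1]
opening: -0.1
gripper_force: 1.9
```

Contact with the head top. Push on slowly.

Request:
move_arm(moves=[0, 0, 0, 1, 0, 0, 0, 0, 0, 0, 1, 0, 0, 0, 0, 0, 0, 1, 0, 0, 0])

```text
t: 21.85
tool_pos: [593.3, -88.4, 149.0]
tool_rot: [-3.14, -0.003, -2.976]
ft_force: [-0.7, -0.7, 3.3]
opening: 0.3
gripper_force: 1.9
```

Request:
move_arm(moves=[0, 0, 0, 1.5, 0, 0, 0, 0, 0, 0, 1.5, 0, 0, 0, 0, 0, 0, 1.5, 0, 0, 0])

```text
t: 22.22
tool_pos: [593.2, -88.4, 144.4]
tool_rot: [-3.14, -0.003, -2.976]
ft_force: [-0.8, 0.1, 4.4]
opening: 0.0
gripper_force: 2.0
```

```bash
python3 st.py
```

```text
t 22.225 pos [593.2 -88.4 144.4] lean 0.1 open 0.0 grip 2.0 f [-0.8  0.1  4.4] T.ax 0.075 T [0.068 0.05  0.009] excess 0.07 Wpt [593.4 -88.3 190.4]
red [332.38 158.75] [330 155   6   8  40]
```

The pin is going down against about 4 N; carry on to the flange.

Request:
move_arm(moves=[0, 0, 0, 2, 0, 0, 0, 0, 0, 0, 2, 0, 0, 0, 0, 0, 0, 2, 0, 0, 0, 0, 0, 0, 2, 0, 0, 0, 0, 0, 0, 2, 0, 0, 0, 0, 0, 0, 2, 0, 0, 0])

```text
t: 23.02
tool_pos: [593.2, -88.4, 132.3]
tool_rot: [-3.14, -0.003, -2.976]
ft_force: [-0.1, 0.4, 4.1]
opening: -0.1
gripper_force: 2.1
```

Request:
move_arm(moves=[0, 0, 0, 2, 0, 0, 0, 0, 0, 0, 2, 0, 0, 0, 0, 0, 0, 2, 0, 0, 0, 0, 0, 0, 2, 0, 0, 0, 0, 0, 0, 2, 0, 0, 0])

```text
t: 23.65
tool_pos: [593.2, -88.4, 122.4]
tool_rot: [-3.14, -0.003, -2.976]
ft_force: [-0.8, 0.6, 4.2]
opening: -0.3
gripper_force: 2.3
```

Request:
move_arm(moves=[0, 0, 0, 2, 0, 0, 0, 0, 0, 0, 1.5, 0, 0, 0, 0, 0, 0, 1.5, 0, 0, 0])

```text
t: 24.02
tool_pos: [593.1, -88.4, 117.4]
tool_rot: [-3.14, -0.003, -2.976]
ft_force: [0.0, 1.1, 5.2]
opening: -0.3
gripper_force: 2.2
```

```bash
python3 st.py; python3 -c "
from h import *
print(proj('scene',[[591.5,-87,z] for z in (131,135,140)]))"
```

```text
t 24.025 pos [593.1 -88.4 117.4] lean 0.1 open -0.3 grip 2.2 f [0.  1.1 5.2] T.ax 0.322 T [0.314 0.075 0.026] excess 0.317 Wpt [593.3 -88.3 163.4]
red [331.56 169.82] [329 167   6   7  39]
[[330.76747312 171.78797289]
 [330.8697994  170.20311168]
 [330.99798879 168.21487296]]
```

Request:
move_arm(moves=[0, 0, 0, 1, 0, 0, 0, 0, 0, 0, 1, 0, 0, 0, 0, 0, 0, 1, 0, 0, 0])

```text
t: 24.45
tool_pos: [593.1, -88.4, 114.4]
tool_rot: [-3.14, -0.003, -2.976]
ft_force: [0.1, 0.8, 4.1]
opening: 0.1
gripper_force: 2.1
```

Request:
move_arm(moves=[0, 0, 0, 0.7, 0, 0, 0, 0, 0, 0, 0.7, 0, 0, 0])

```text
t: 24.7
tool_pos: [593.1, -88.4, 113.0]
tool_rot: [-3.14, -0.004, -2.976]
ft_force: [-0.1, 1.6, 4.6]
opening: 0.5
gripper_force: 2.1
```

Request:
move_arm(moves=[0, 0, 0, 0.6, 0, 0, 0, 0, 0, 0, 0.4, 0, 0, 0])

```text
t: 24.95
tool_pos: [593.1, -88.4, 112.0]
tool_rot: [-3.14, -0.004, -2.976]
ft_force: [-0.1, 0.2, 4.1]
opening: -0.0
gripper_force: 2.1
```

Request:
move_arm(moves=[0, 0, 0, 0.5, 0, 0, 0, 0, 0, 0, 0.3, 0, 0, 0])

```text
t: 25.2
tool_pos: [593.2, -88.5, 111.7]
tool_rot: [-3.14, -0.003, -2.976]
ft_force: [-2.2, 1.7, 9.0]
opening: 0.1
gripper_force: 4.3
```

Request:
move_arm(moves=[0, 0, 0, 0.4, 0, 0, 0, 0, 0, 0, 0, 0, 0, 0])

```text
t: 25.45
tool_pos: [593.4, -88.6, 111.7]
tool_rot: [-3.139, -0.003, -2.976]
ft_force: [-1.9, 0.4, 10.3]
opening: 0.4
gripper_force: 4.8
```

Request:
move_arm(moves=[0, 0, 0, 0.4, 0, 0, 0, 0, 0, 0, 0, 0, 0, 0])

```text
t: 25.7
tool_pos: [593.5, -88.6, 111.7]
tool_rot: [-3.139, -0.002, -2.976]
ft_force: [-2.8, 1.7, 11.8]
opening: -0.2
gripper_force: 5.9
```

Seated: z has stopped at 111.7 and the force is rising. Back off and check.

Request:
move_arm(moves=[0, 0, 0, -5, 0, 0, 0, 0, 0, 0, -30, 0, 0, 0, 0, 0, 0, -50, 0, 0, 0, 0, 0, 0, -50, 0, 0, 0, 0, 0, 0, 0, 0, 0, 0, 0, 0, 0, 0, 0, 0, 0, 0, 0, 0, 0, 0, 0, 0])

```text
t: 26.58
tool_pos: [592.7, -88.1, 243.8]
tool_rot: [-3.14, -0.006, -2.976]
ft_force: [-0.0, 0.1, 1.3]
opening: 0.3
gripper_force: 0.0
```

Run:
```python
from h import *
s=readout.get_state(); print(s["t"],s["tool_pos"],s["ft_force"])
im=viewer.capture("scene")
for c,st,_ in blobs(im,(0,150,80),(6,255,255),(315,110,350,190),5): print("red",c.round(2),st)
print(proj("scene",[[591.5,-87,131]]))
```

```text
26.575 [592.66335505 -88.1339979  243.80862861] [-0.0117869   0.07333811  1.2721665 ]
red [331.24 171.29] [329 168   6   9  42]
[[330.76747312 171.78797289]]
```

```bash
python3 -c "
from cell import manip
print(manip.close_job())"
```

```text
the job is handed in; nothing more can be done
None
```

The spindle is locked: the pin dropped into the cross-hole, and I pushed it home with a peak measured force of about 12 N until its flange sat on the bush. The robot was clear of everything when I handed the job in, at about 27 s of the 72 s allowed.

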